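# Load the analyser's reagent rack

### The arm

A 7-joint arm with a two-finger parallel gripper is mounted at the origin on the work surface. World frame = base frame: x ahead of the robot, y to its left, z up, the work surface at z = 0. Lengths are in mm, angles in rad, forces in N, time in s.
With the tool pointing down it reaches from about 400 to 875 mm from the base axis. Payload 4.4 kg.
Tool frame: the origin (TCP) lies midway between the tips of the shut fingers; the grasp point (between the pads) lies 19 mm behind it (ctrl.grip_point_offset is the distance from the TCP to the grasp point, in mm); z points along the fingers, y is the direction in which the jaws open and shut (so a half turn about z gives the same grasp; the last joint's range is limited). The gripper opens to 85 mm and grips with 20 to 120 N. Pads are 22 mm wide; open, the fingers measure 114 mm over their backs; the gripper's body (76 mm by 85 mm) begins 54 mm behind the grasp point. The pads swing forward as they close: fully open they stand 13 mm farther back than shut.
Start: joints at [-1.37, 0.628, 0.038, 1.517, -0.027, 0.996, -0.02], TCP at [171.345, 627.024, 231.313] pointing down, gripper open.
Joint ranges: [-3.06, 3.06], [-0.37, 2.12], [-1.25, 1.32], [0.18, 2.47], [-1.1, 4.24], [0.23, 1.98], [-2.94, 2.94]. Speed limits (rad/s): [2.57, 2.57, 3.14, 3.14, 3.14, 3.14, 3.14].

### API

Orientations are given as [roll, pitch, yaw] about the fixed x, y, z axes, in that order (R = Rz(yaw) Ry(pitch) Rx(roll)).
In Python, from cell import ctrl, imaging, models gives the robot as it stands. The module is installed in compiled form; this text tells all that it offers.
- The arm moves only by the tool drive_tool, never from a script. Its argument "deltas" is text: rows parted by semicolons, each of 5 numbers parted by spaces: the shift along the tool's x, y, z in m, then the turn about the tool's z in degrees, then the finger opening in m, from 0 to 0.0854. A call has 1 to 12 rows; each row is the pose to reach, as a shift and turn from the pose commanded when the call began, along the tool's axes at that moment; what a row does not reach only later rows make up. A row lasts 1/8 s, in which the tool goes at most 62.5 mm and 10.7 degrees, less where a joint would pass 70% of its speed; a pose out of reach is approached as far as the arm can. A call with a gripper value outside its range is refused whole. The fingers move at their own pace and stop on an object; the grip force is fixed at half the most. Time passes only in rows, so rows that repeat a pose let the fingers close. It gives the time, the measured TCP pose, the force and the opening at its end, in the units of the state.
- ctrl.read_state(): the state, without advancing time (a new reading comes with each control period).
- imaging.get_image(name): name is "side" or "top"; returns a dict with "color" (400x640x3 uint8, red, green, blue), "range_z" (400x640 float32, mm along the optical axis (not along the pixel's ray), 0 where there is no reading), "vfov" (degrees; the focal length in pixels is half the picture's height over the tangent of half this angle, whatever the lens; pixels are square), "cx", "cy" (the principal point, pixels), "k1" (the pictures are not rectified: a ray, as slopes to the right and down, at radius r is drawn at 1 + k1 r^2 times it, then the intrinsics apply), "extrinsics" (4x4, takes a point from camera to world coordinates). Camera axes: x right, y down, z forward; pixel columns grow to the right and rows downward; lengths in mm; the calibration is good to about 2 mm. A picture is of the moment at which its call begins.
- ctrl.finish_job(): hands the job in, once; it reports no verdict.
Trained networks look in a picture, given as the dict that the camera call returned (one of the last four; its "shot" number tells which), for a name from the list of things; names that differ only in an ending like _2 or _b are one class to them, and where a whole thing is asked for, a point or a joint stands for the part that bears it (a point fixed in the world has none). Each returns a list of dicts, best first, with "score" (0 to 1); they miss things now and then, are a little off and sometimes report something else, mostly with a low value. They report only what shows in the picture. A call takes as long as a camera call. They do not tell look-alikes from the thing itself.
- models.spot_in(picture, thing): "point" ([column, row] in pixels, amid what is visible of it).
- models.landmark_of(picture, thing): "point" ([column, row] in pixels: a listed point, or the origin of a listed thing).
The state is a dict: "clock": time; "qpos": joint angles; "qd": joint speeds; "tau": joint torques, N m; "eef_pos": TCP position; "tool_rot": TCP orientation; "force": force on the tool from outside, world axes, zero at the start; "torque": the same for the moment, N m; "width": finger opening in mm.
Only numpy, scipy, OpenCV 4.12 (cv2) and the standard library are available. Lean on these libraries where they do the work, as an engineer would, in place of code of your own. Each camera call takes 0.05 s, during which the arm holds its last target.

### The job

Load the reagent rack for the analyser's next run: take the four screw-capped bottles scattered over the bench and lower each one (do not drop it) into the pocket made for its shape and size, standing upright on the pocket's floor. The two dropper bottles with pointed nozzles look much the same but belong to the serology kit: leave them standing where they are.

Things in the scene. Friction and masses are not known exactly. Their poses are not given: they have to be found in the camera images.
- square_bottle: White plastic bottle with a red ribbed screw cap, standing upright and free; origin at the centre of its underside, z up. The square one: body 38 x 38 mm and 66 mm tall with its sides along x and y, cap 30 mm across, 85 mm tall in all, about 90 g. Belongs in square_pocket (any quarter turn fits).
- slim_bottle: White plastic bottle with a red ribbed screw cap, standing upright and free; origin at the centre of its underside, z up. The slim flat one: body 46 mm along its x, 22 mm along its y, 62 mm tall, cap 19 mm across, 79 mm tall in all, about 60 g. Belongs in slim_pocket (either way round), its 46 mm side along the row.
- round_bottle: White plastic bottle with a red ribbed screw cap, standing upright and free; origin at the centre of its underside, z up. The large round one: body 44 mm across and 64 mm tall (straight sides up to 58 mm), cap 32 mm across, 82 mm tall in all, about 95 g. Belongs in round_pocket.
- vial: White plastic bottle with a red ribbed screw cap, standing upright and free; origin at the centre of its underside, z up. The small round vial: body 26 mm across and 46 mm tall (straight sides up to 43 mm), cap 23 mm across, 64 mm tall in all, about 30 g. Belongs in vial_pocket.
- square_pocket: Grey 72 x 72 mm block, one of four side by side (74 mm apart, in changing order) in a fixed aluminium rack. Origin: centre of its underside, 6 mm above the bench; z up, y along the row, x across it. Rim at z = 28 mm, pocket floor at z = 4 mm (10 mm above the bench); 45 degree lead-in, 5 mm wide and deep, round the mouth. Square pocket, 45 x 45 mm, sides along x and y.
- slim_pocket: Grey 72 x 72 mm block, one of four side by side (74 mm apart, in changing order) in a fixed aluminium rack. Origin: centre of its underside, 6 mm above the bench; z up, y along the row, x across it. Rim at z = 28 mm, pocket floor at z = 4 mm (10 mm above the bench); 45 degree lead-in, 5 mm wide and deep, round the mouth. Oblong pocket, 29 mm along x by 53 mm along y.
- round_pocket: Grey 72 x 72 mm block, one of four side by side (74 mm apart, in changing order) in a fixed aluminium rack. Origin: centre of its underside, 6 mm above the bench; z up, y along the row, x across it. Rim at z = 28 mm, pocket floor at z = 4 mm (10 mm above the bench); 45 degree lead-in, 5 mm wide and deep, round the mouth. Large round pocket, 51 mm across.
- vial_pocket: Grey 72 x 72 mm block, one of four side by side (74 mm apart, in changing order) in a fixed aluminium rack. Origin: centre of its underside, 6 mm above the bench; z up, y along the row, x across it. Rim at z = 28 mm, pocket floor at z = 4 mm (10 mm above the bench); 45 degree lead-in, 5 mm wide and deep, round the mouth. Small round pocket, 33 mm across.
- large_dropper: Look-alike, to be left alone: same white round body as round_bottle (44 mm across, 64 mm tall), but topped by a red collar with a thin pointed dropper nozzle instead of a screw cap, 101 mm tall in all, about 90 g, standing free. Origin at the centre of its underside.
- small_dropper: Look-alike, to be left alone: same white round body as the vial (26 mm across, 46 mm tall), but topped by a red collar with a thin pointed dropper nozzle instead of a screw cap, 83 mm tall in all, about 28 g, standing free. Origin at the centre of its underside.
Not all that is in view belongs to the job. What is shaped like the vial but purple or yellow is not meant. What is shaped like the slim_bottle but yellow is not meant.

How it is judged:
By the outcome, as a careful person would: the job done as asked, in the order asked, and still so for the second after the job is handed in, with the robot touching nothing.
It also fails if it takes over 99 s, if anything falls off the work surface, if the arm or the gripper's body presses on something with over 40 N, if the wrist force passes 120 N, or if a joint passes its speed limit or range.

## Working session

There is one attempt and no reset: what is moved stays moved. The work goes in short steps, Python scripts to look and compute and a tool call to move; the robot and the scene stay as the last step left them, time stands still between calls to the robot, and variables do not carry over. Pictures are saved under pics/ and viewed, and the job is handed in when it is done.

Besides the shell and the picture viewer there is one more tool, called as name(argument=value, ...), one argument or row to a line, values as JSON. drive_tool: Moves the arm, as the interface text tells. Its arguments: {"type":"object","properties":{"deltas":{"type":"string"}},"required":["deltas"]}

```bash
mkdir -p pics
cat > h.py <<'E'
import numpy as np, cv2
from cell import ctrl, imaging, models
def foc(p): return 200/np.tan(np.radians(p['vfov']/2))
def undist(p,uv):
    f=foc(p); d=(np.asarray(uv,float)-[p['cx'],p['cy']])/f
    u=d.copy()
    for _ in range(30): u=d/(1+p['k1']*(u**2).sum(-1,keepdims=True))
    return u
def ray(p,uv):
    E=np.array(p['extrinsics']); s=undist(p,uv); return E[:3,3], E[:3,:3]@np.array([s[0],s[1],1.])
def atz(p,uv,z):
    o,d=ray(p,uv); return o+d*(z-o[2])/d[2]
def cloud(p):
    v,u=np.mgrid[0:400,0:640]; s=undist(p,np.stack([u,v],-1).reshape(-1,2))
    z=p['range_z'].reshape(-1,1); c=np.hstack([s*z,z]); E=np.array(p['extrinsics'])
    w=c@E[:3,:3].T+E[:3,3]; w[z[:,0]==0]=np.nan
    return w.reshape(400,640,3)
def save(p,n,crop=None,k=1):
    im=p['color'][:,:,::-1]
    if crop: a,b,c,d=crop; im=im[b:d,a:c]
    if k!=1: im=cv2.resize(im,None,fx=k,fy=k,interpolation=cv2.INTER_CUBIC)
    cv2.imwrite('pics/'+n,im)
def proj(p,X):
    E=np.array(p['extrinsics']); c=(np.asarray(X)-E[:3,3])@E[:3,:3]; s=c[:2]/c[2]
    return s*(1+p['k1']*(s@s))*foc(p)+[p['cx'],p['cy']]
E
python3 - <<'E'
from h import *
for n in('top','side'):
    p=imaging.get_image(n); save(p,n+'0.png')
    print(n,p['vfov'],p['k1'],p['cx'],p['cy'],np.round(p['extrinsics'],2).tolist())
    w=cloud(p); 
    for t in ['square_bottle','slim_bottle','round_bottle','vial','square_pocket','slim_pocket','round_pocket','vial_pocket','large_dropper','small_dropper']:
        for r in models.landmark_of(p,t)[:4]:
            z=6 if 'pocket' in t else 0
            u,v=np.round(r['point']).astype(int)
            print(t,round(r['score'],2),np.round(r['point']),np.round(atz(p,r['point'],z)[:2]))
s=ctrl.read_state(); print(s, ctrl.grip_point_offset)
E
```

```text
top 49.65890931748442 -0.09654738271839536 318.18764232452827 197.03461375985086 [[-0.02, -1.0, 0.08, 541.15], [-1.0, 0.02, 0.01, 4.76], [-0.01, -0.08, -1.0, 1164.41], [0.0, 0.0, 0.0, 1.0]]
square_bottle 0.78 [457. 264.] [ 450. -350.]
square_bottle 0.71 [464. 215.] [ 580. -376.]
slim_bottle 0.69 [400. 160.] [ 733. -206.]
slim_bottle 0.52 [396. 186.] [ 662. -191.]
round_bottle 0.68 [346. 187.] [664. -57.]
vial 0.61 [305. 132.] [818.  51.]
vial 0.48 [306. 194.] [648.  53.]
square_pocket 0.66 [301. 258.] [476.  68.]
square_pocket 0.43 [463. 215.] [ 581. -370.]
round_pocket 0.83 [356. 252.] [489. -77.]
vial_pocket 0.55 [391. 186.] [ 662. -178.]
vial_pocket 0.2 [203. 270.] [449. 333.]
large_dropper 0.61 [465. 214.] [ 583. -378.]
large_dropper 0.55 [454. 262.] [ 453. -343.]
small_dropper 0.48 [203. 267.] [454. 334.]
side 51.11159721955761 -0.0494882957424647 315.6593720972051 200.25237434166527 [[0.75, -0.46, 0.48, 188.06], [-0.67, -0.52, 0.53, -493.7], [0.01, -0.72, -0.7, 717.61], [0.0, 0.0, 0.0, 1.0]]
square_bottle 0.98 [369. 390.] [ 446. -348.]
slim_bottle 0.8 [416. 251.] [ 746. -209.]

[... 533 characters left out ...]
: 1.1, 'qpos': array([-1.36978892,  0.62838901,  0.03849122,  1.51741336, -0.02701579,
        0.99628983, -0.01999129]), 'qd': array([ 8.82317133e-04,  9.19490710e-04,  7.14343990e-04, -1.24679947e-03,
        2.06466753e-03, -3.77943968e-04, -2.90090063e-05]), 'tau': array([-1.39575768e-04, -5.63298154e+01,  1.22589257e+00, -1.93791425e+01,
        1.10101886e-02,  1.37305233e-03, -2.29270665e-05]), 'eef_pos': array([171.34195771, 627.02144622, 231.31610393]), 'tool_rot': array([ 3.14157527e+00, -5.54049392e-05,  2.87476718e+00]), 'force': array([-0.2518225 ,  0.76605668,  0.56094728]), 'torque': array([-0.00381501,  0.00689452, -0.01067149]), 'width': 85.34188249881302} 18.700000000000003
```

View pics/top0.png

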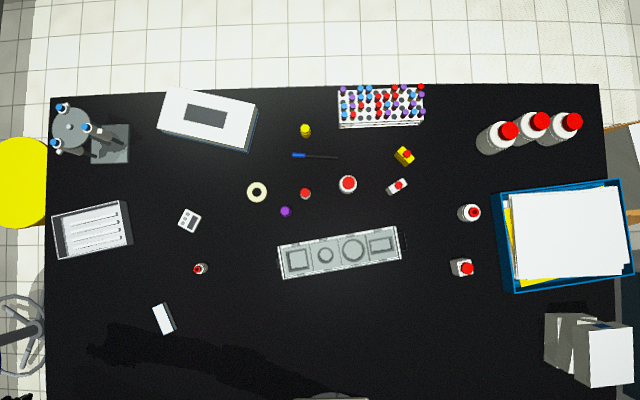

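View pics/side0.png

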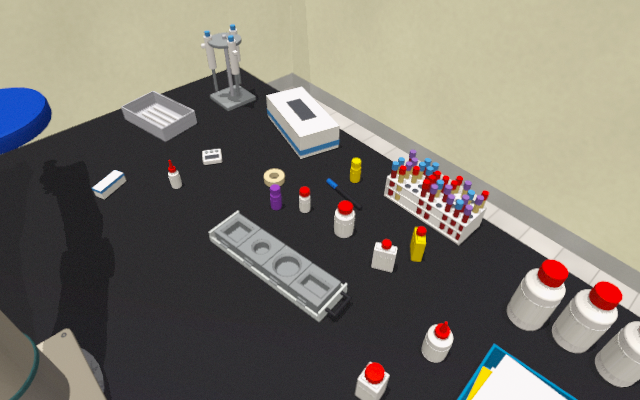

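Capped candidates, as side px / top px:
- Square bottle: (370,385) / (461,267).
- Slim bottle: (384,255) / (396,186). The yellow one at (418,245) is not meant.
- Round bottle: (344,219) / (347,183). The one at (437,342) has a nozzle, so it is the large dropper.
- Vial: (305,199) / (305,193). Purple (276,197) and yellow (355,170) are not meant, and (174,175) has a nozzle.

Next I confirm these in a crop and measure.

Run:
```python
from h import *
P={n:imaging.get_image(n) for n in('top','side')}
save(P['side'],'s1.png',(200,140,460,400),2.2)
save(P['top'],'t1.png',(260,150,490,290),3.4)
C={n:cloud(P[n]) for n in P}
B={'square':(448,-348,85),'slim':(661,-182,79),'round':(662,-55,82),'vial':(640,52,64),'ldrop':(582,-377,101),'sdrop':(454,336,83),'purple':(597,101,64),'yslim':(740,-207,79)}
for k,(x,y,h) in B.items():
    for n in P:
        w=C[n]; c=P[n]['color'].astype(int)
        m=(np.hypot(w[...,0]-x,w[...,1]-y)<45)&(w[...,2]>8)
        cap=m&(w[...,2]>h-8)&(w[...,2]<h+8)
        red=m&(c[...,0]>110)&(c[...,1]<70)
        o=lambda q:(np.round(np.nanmean(w[q],0)),np.round(np.nanmin(w[q],0)),np.round(np.nanmax(w[q],0))) if q.sum()>3 else q.sum()
        print(k,n,m.sum(),'cap',cap.sum(),*o(cap),'all',*o(m))
```

```text
square top 319 cap 100 [ 445. -349.   84.] [ 432. -364.   77.] [ 458. -336.   90.] all [ 447. -343.   61.] [ 424. -369.    8.] [ 466. -328.   90.]
square side 908 cap 323 [ 441. -352.   84.] [ 427. -367.   77.] [ 459. -336.   88.] all [ 435. -355.   64.] [ 420. -372.    8.] [ 462. -330.   88.]
slim top 174 cap 48 [ 657. -184.   78.] [ 648. -194.   71.] [ 666. -176.   85.] all [ 656. -182.   62.] [ 637. -209.    8.] [ 678. -163.   85.]
slim side 590 cap 79 [ 654. -189.   77.] [ 645. -197.   71.] [ 665. -177.   80.] all [ 650. -192.   48.] [ 635. -213.    8.] [ 677. -166.   80.]
round top 262 cap 130 [666. -59.  81.] [650. -75.  74.] [681. -43.  86.] all [663. -57.  67.] [644. -80.   9.] [686. -36.  86.]
round side 598 cap 149 [663. -62.  80.] [650. -76.  74.] [680. -44.  85.] all [657. -68.  53.] [642. -83.   8.] [685. -41.  85.]
vial top 91 cap 68 [644.  52.  63.] [634.  42.  58.] [657.  63.  68.] all [642.  51.  56.] [632.  40.  14.] [657.  63.  68.]
vial side 242 cap 73 [643.  50.  62.] [632.  39.  56.] [655.  62.  65.] all [640.  47.  41.] [630.  37.   8.] [655.  62.  65.]
ldrop t
[... 382 characters left out ...]
21.   9.] [468. 344.  86.]
sdrop side 218 cap 8 [453. 333.  81.] [451. 331.  78.] [457. 337.  83.] all [451. 327.  40.] [440. 318.   9.] [467. 344.  83.]
purple top 92 cap 65 [599. 104.  63.] [589.  94.  58.] [610. 115.  68.] all [598. 102.  55.] [585.  91.   9.] [611. 115.  68.]
purple side 241 cap 70 [597. 102.  62.] [586.  92.  56.] [609. 116.  66.] all [594.  98.  40.] [583.  89.   8.] [609. 116.  66.]
yslim top 237 cap 52 [ 738. -209.   78.] [ 730. -218.   71.] [ 748. -200.   82.] all [ 735. -206.   56.] [ 715. -232.    8.] [ 761. -187.   82.]
yslim side 425 cap 72 [ 735. -214.   77.] [ 727. -222.   71.] [ 748. -204.   81.] all [ 727. -218.   49.] [ 714. -235.    9.] [ 749. -190.   81.]
```

```bash
ls pics
```

```text
s1.png
side0.png
t1.png
top0.png
```

View pics/s1.png

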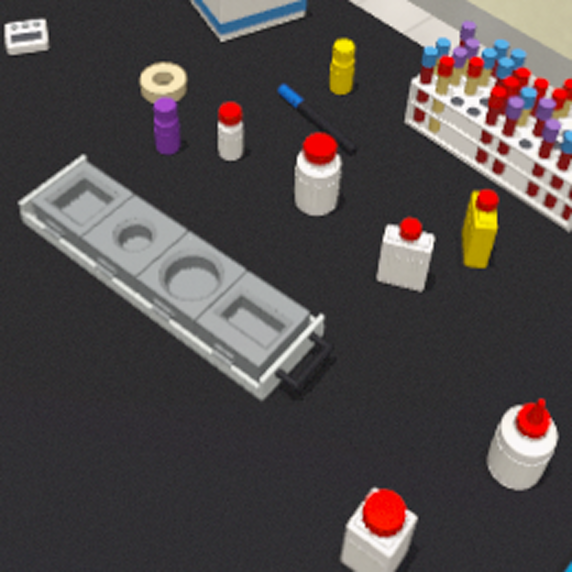

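View pics/t1.png

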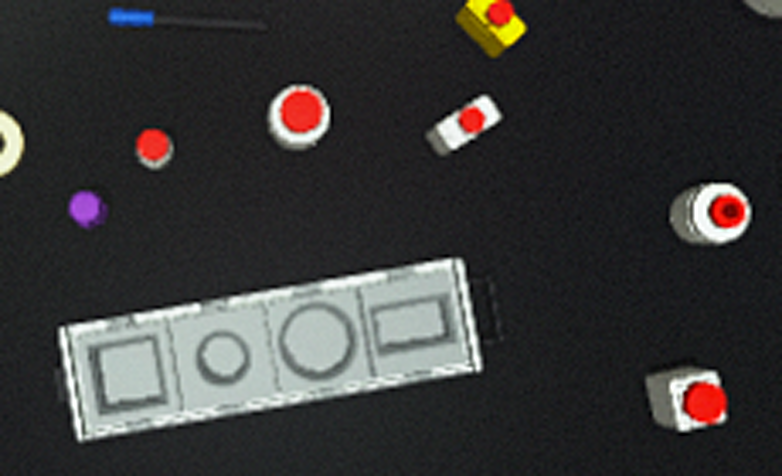

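```bash
cat > meas.py <<'E'
from h import *
from scipy.optimize import minimize
def sd_box(q,a,b): 
    d=np.abs(q)-[a,b]; return np.linalg.norm(np.maximum(d,0),axis=1)+np.minimum(d.max(1),0)
def mouth(q): # order +y: square, vial, round, slim ; signed dist to nearest mouth (lead-in outer)
    return np.min([sd_box(q-[0,111],27.5,27.5),np.hypot(*(q-[0,37]).T)-21.5,np.hypot(*(q-[0,-37]).T)-30.5,sd_box(q-[0,-111],19.5,31.5)],0)
def rack(w):
    m=(np.abs(w[...,0]-485)<90)&(np.abs(w[...,1])<190)&(w[...,2]>8)&(w[...,2]<60)
    q=w[m]; zt=34
    top=q[(abs(q[:,2]-zt)<4)][:,:2]; low=q[q[:,2]<27][:,:2]
    def f(p):
        c,s=np.cos(p[2]),np.sin(p[2]); R=np.array([[c,-s],[s,c]])
        def loc(a): return (a-p[:2])@R
        t=loc(top); l=loc(low)
        # keep to interior of row
        tin=(abs(t[:,0])<34)&(abs(t[:,1])<146); lin=(abs(l[:,0])<34)&(abs(l[:,1])<146)
        return np.sum(np.clip(-mouth(t),0,8)[tin])+np.sum(np.clip(mouth(l)+2,0,8)[lin]) -8*0.3*tin.sum()
    best=min((minimize(f,[x,y,a],method='Nelder-Mead',options=dict(xatol=.05,fatol=.1,initial_simplex=np.array([x,y,a])+np.array([[0,0,0],[5,0,0],[0,5,0],[0,0,.04]]))) for x in(474,482,490) for y in(-40,-30,-20) for a in(-.15,0,.15)),key=lambda r:r.fun)
    R=cv2.minAreaRect(q[q[:,2]>30][:,:2].astype(np.float32))
    return best.x,best.fun,len(top),R
E
python3 - <<'E'
from meas import *
for n in('top','side'):
    p=imaging.get_image(n); w=cloud(p); r=rack(w); print(n,r)
    for k,x,y,z in(('square',445,-350,66),('slim',657,-184,62)):
        m=(np.hypot(w[...,0]-x,w[...,1]-y)<42)&(w[...,2]>z-5)&(w[...,2]<z+30)
        print(k,m.sum(),cv2.minAreaRect(w[m][:,:2].astype(np.float32)))
        for lo,hi in((15,62),) :
            m=(np.hypot(w[...,0]-x,w[...,1]-y)<42)&(w[...,2]>lo)
            print('  all',cv2.minAreaRect(w[m][:,:2].astype(np.float32)))
E
```

```text
top (array([ 4.90417767e+02, -3.26180348e+01,  1.55364177e-01]), np.float64(-3062.4957170592184), 1874, ((487.3545227050781, -32.55818176269531), (83.53508758544922, 313.0550537109375), 8.28614330291748))
square 199 ((444.5322265625, -349.03167724609375), (35.55855941772461, 36.87898635864258), 9.917319297790527)
  all ((445.1103820800781, -348.7026672363281), (36.810874938964844, 37.327980041503906), 9.917318344116211)
slim 144 ((657.3915405273438, -184.61138916015625), (21.586427688598633, 46.326416015625), 29.598098754882812)
  all ((657.466064453125, -184.5509033203125), (22.347658157348633, 47.042457580566406), 32.58519744873047)
side (array([ 4.87016940e+02, -3.31219112e+01,  1.51918144e-01]), np.float64(-4613.758724101192), 2612, ((488.45489501953125, -34.41241455078125), (78.4732437133789, 313.87750244140625), 9.277737617492676))
square 610 ((442.38104248046875, -351.362060546875), (38.7426643371582, 37.610260009765625), 11.181584358215332)
  all ((442.35614013671875, -351.40582275390625), (39.01380920410156, 37.68440246582031), 10.494386672973633)
slim 253 ((655.9689331054688, -187.90826416015625), (23.981578826904297, 45.90550994873047), 31.26190757751465)
  all ((655.4613647460938, -188.2652587890625), (25.219676971435547, 45.989051818847656), 31.26190757751465)
```

```bash
cat > go.py <<'E'
import sys
from h import *
# go.py x y z yawdeg : delta in tool axes
x,y,z,yaw=map(float,sys.argv[1:5]); s=ctrl.read_state()
Rt=s['tool_rot']; c=np.cos(Rt[2]); n=np.sin(Rt[2])
R=np.array([[c,n,0],[n,-c,0],[0,0,-1]])
d=R.T@(np.array([x,y,z])-s['eef_pos'])
t=(np.degrees(Rt[2])-yaw+180)%360-180
print('t',s['clock'],'pos',np.round(s['eef_pos'],1),'yaw',round(np.degrees(Rt[2]),1),'w',round(s['width'],1),'F',np.round(s['force'],1),'q',np.round(s['qpos'],2))
print('delta m',np.round(d/1000,4),'turn',round(t,1),'dist',round(np.linalg.norm(d),1))
E
python3 go.py 643.5 51 160 98.75
```

```text
t 1.3 pos [171.3 627.  231.3] yaw 164.7 w 85.3 F [-0.6 -0.1  0.1] q [-1.37  0.63  0.04  1.52 -0.03  1.   -0.02]
delta m [-0.6073 -0.4312  0.0713] turn 66.0 dist 748.2
```

drive_tool(
  deltas="-0.304 -0.216 0 33 0.085;-0.304 -0.216 0 33 0.085;-0.304 -0.216 0 33 0.085;-0.304 -0.216 0 33 0.085;-0.304 -0.216 0 33 0.085;-0.304 -0.216 0 33 0.085;-0.304 -0.216 0 33 0.085",
)

```text
clock: 2.17
eef_pos: [411.8, 333.2, 231.8]
tool_rot: [3.141, 0.003, 2.288]
force: [-1.0, 1.2, 0.1]
width: 85.2
```

```bash
python3 go.py 643.5 51 160 98.75
```

```text
t 2.175 pos [411.8 333.2 231.8] yaw 131.1 w 85.2 F [-1.   1.2  0.1] q [-0.88  0.46  0.21  1.86 -0.12  0.83  0.11]
delta m [-0.365  -0.011   0.0718] turn 32.4 dist 372.1
```

drive_tool(
  deltas="-0.365 -0.011 0.072 33 0.085;-0.365 -0.011 0.072 33 0.085;-0.365 -0.011 0.072 33 0.085;-0.365 -0.011 0.072 33 0.085;-0.365 -0.011 0.072 33 0.085;-0.365 -0.011 0.072 33 0.085;-0.365 -0.011 0.072 33 0.085;-0.365 -0.011 0.072 33 0.085;-0.365 -0.011 0.072 33 0.085;-0.365 -0.011 0.072 33 0.085",
)

```text
clock: 3.42
eef_pos: [641.9, 60.7, 159.7]
tool_rot: [3.141, -0.001, 1.725]
force: [0.1, 0.7, 0.3]
width: 85.1
```

```bash
python3 go.py 643.5 51 26 98.75
```

```text
t 3.425 pos [641.9  60.7 159.7] yaw 98.9 w 85.1 F [0.1 0.7 0.3] q [-0.32  0.72  0.32  1.61 -0.28  0.86  0.26]
delta m [-9.800e-03  1.000e-04  1.337e-01] turn 0.1 dist 134.1
```

drive_tool(
  deltas="-0.0098 0 0.03 0 0.085;-0.0098 0 0.07 0 0.085;-0.0098 0 0.1 0 0.085;-0.0098 0 0.125 0 0.085;-0.0098 0 0.1337 0 0.085;-0.0098 0 0.1337 0 0.085",
)

```text
clock: 4.18
eef_pos: [643.7, 49.5, 25.7]
tool_rot: [-3.141, -0.0, 1.723]
force: [-0.7, -0.0, -0.4]
width: 84.9
```

```bash
python3 - <<'E'
from h import *
p=imaging.get_image('side'); save(p,'s2.png',(200,100,440,280),3.3)
p=imaging.get_image('top'); save(p,'t2.png',(230,130,390,250),5)
E
python3 go.py 643.5 51 26 98.75
```

```text
t 4.275 pos [644.7  49.3  26.8] yaw 98.7 w 84.7 F [-0.6  0.2 -0. ] q [-0.26  0.9   0.25  1.67 -0.34  0.61  0.32]
delta m [ 0.0019 -0.0009  0.0008] turn -0.0 dist 2.2
```

View pics/s2.png

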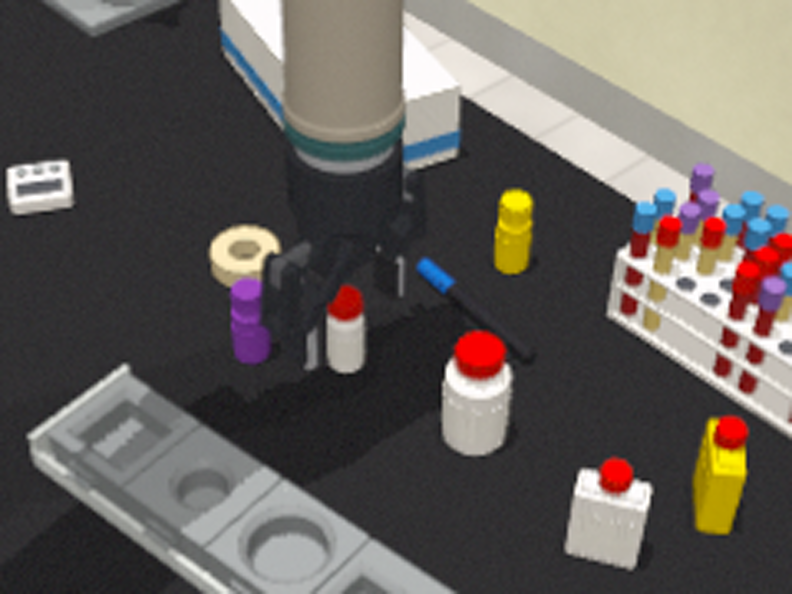

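View pics/t2.png

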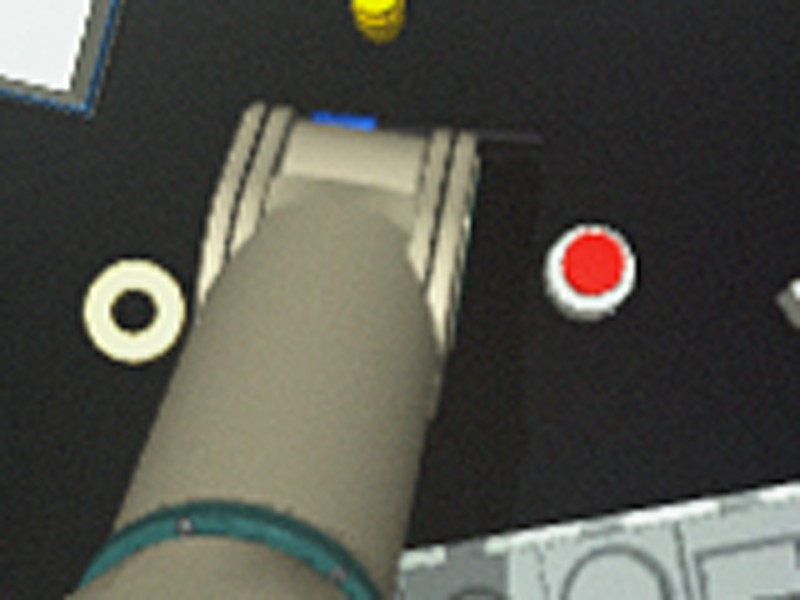

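drive_tool(
  deltas="0.002 -0.001 0.001 0 0.085;0.002 -0.001 0.001 0 0.02;0.002 -0.001 0.001 0 0.01;0.002 -0.001 0.001 0 0.01;0.002 -0.001 0.001 0 0.01;0.002 -0.001 0.001 0 0.01",
)

```text
clock: 5.03
eef_pos: [642.8, 50.8, 24.8]
tool_rot: [3.141, 0.0, 1.723]
force: [-0.5, 0.1, 2.1]
width: 23.8
```

```bash
python3 go.py 643.5 51 26 98.75
```

```text
t 5.025 pos [642.8  50.8  24.8] yaw 98.7 w 23.8 F [-0.5  0.1  2.1] q [-0.27  0.9   0.24  1.67 -0.34  0.61  0.32]
delta m [ 0.      0.0008 -0.0012] turn -0.0 dist 1.4
```

drive_tool(
  deltas="0 0 0 0 0.01;0 0 -0.02 0 0.01;0 0 -0.06 0 0.01;0 0 -0.1 0 0.01;0 0 -0.1 0 0.01;0 0 -0.1 0 0.01",
)

```text
clock: 5.78
eef_pos: [642.0, 51.0, 124.8]
tool_rot: [-3.141, -0.0, 1.723]
force: [0.2, -1.1, -1.1]
width: 23.6
```

```bash
python3 - <<'E'
from h import *
p=imaging.get_image('side'); save(p,'s3.png',(230,100,390,220),5)
E
python3 go.py 482.9 3.6 125 98.75
```

```text
t 5.825 pos [641.5  51.  124. ] yaw 98.7 w 24.1 F [ 0.1  0.1 -0.9] q [-0.3   0.76  0.3   1.64 -0.29  0.79  0.28]
delta m [-0.0228 -0.164  -0.001 ] turn -0.0 dist 165.6
```

View pics/s3.png

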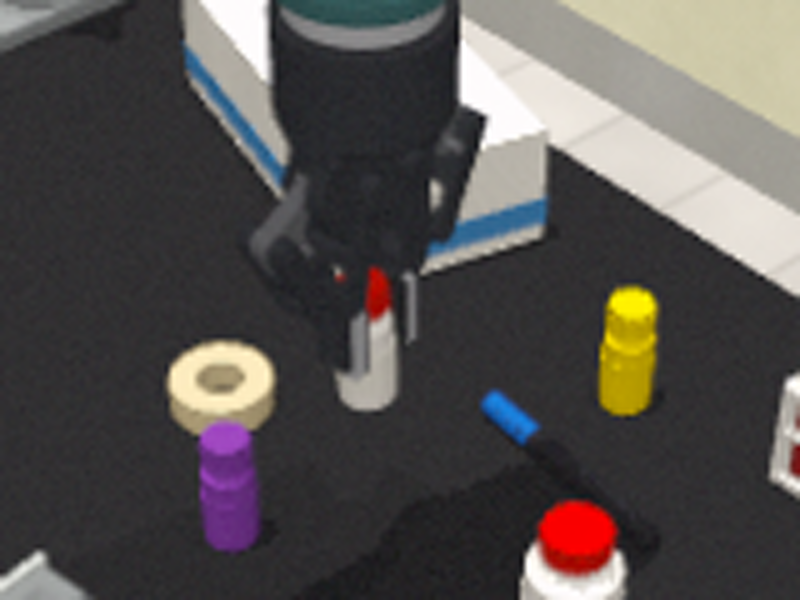

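drive_tool(
  deltas="-0.0228 -0.164 -0.001 0 0.01;-0.0228 -0.164 -0.001 0 0.01;-0.0228 -0.164 -0.001 0 0.01;-0.0228 -0.164 -0.001 0 0.01;-0.0228 -0.164 -0.001 0 0.01;-0.0228 -0.164 -0.001 0 0.01",
)

```text
clock: 6.58
eef_pos: [485.1, 3.9, 125.3]
tool_rot: [3.141, 0.0, 1.724]
force: [-0.6, -0.2, -0.6]
width: 24.3
```

```bash
python3 - <<'E'
from h import *
p=imaging.get_image('side'); save(p,'s4.png',(180,150,340,270),5)
p=imaging.get_image('top'); save(p,'t4.png',(240,190,400,310),5)
E
python3 go.py 482.9 3.6 36 98.75
```

```text
t 6.675 pos [484.6   3.8 125.3] yaw 98.8 w 23.7 F [-0.1  1.  -0.1] q [-0.25  0.58  0.27  2.08 -0.3   0.52  0.39]
delta m [ 0.0001 -0.0017  0.0893] turn 0.0 dist 89.3
```

View pics/s4.png

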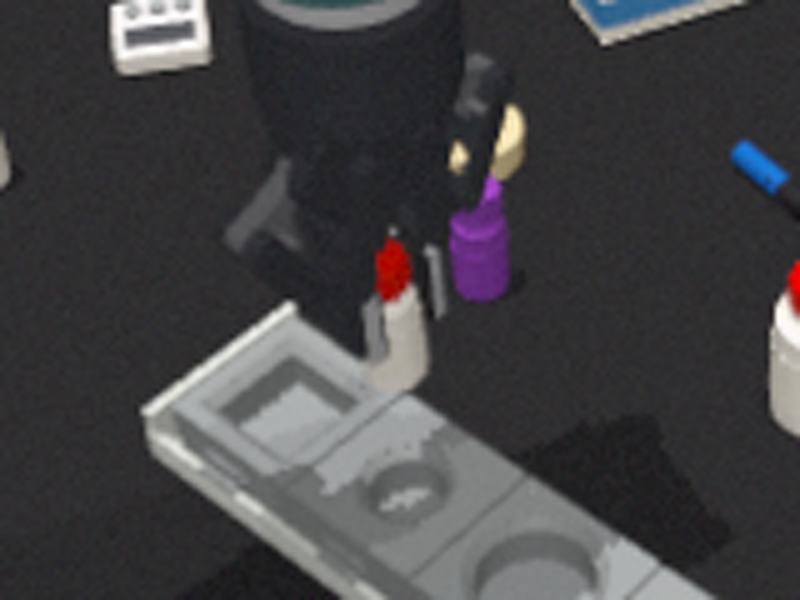

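View pics/t4.png

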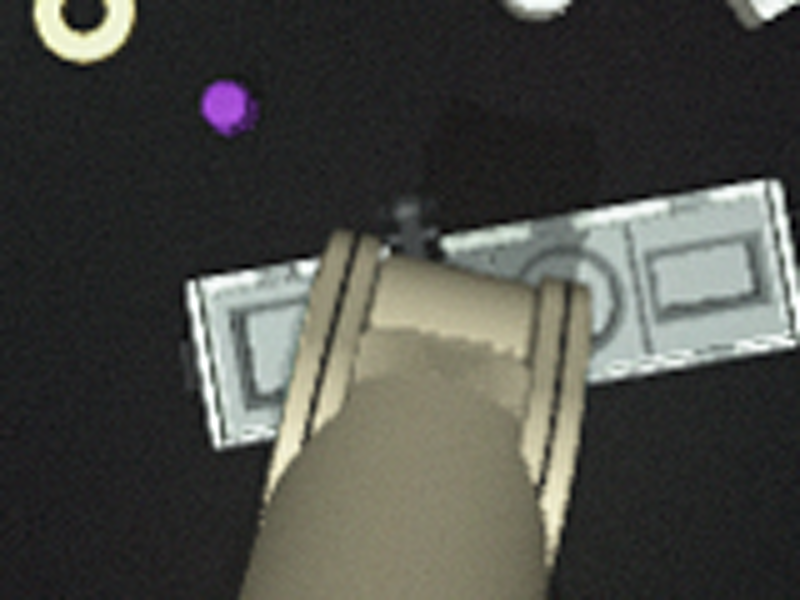

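Run:
```python
from h import *
p=imaging.get_image('side'); w=cloud(p); c=p['color'].astype(int)
v,u=np.mgrid[0:400,0:640]
m=(abs(u-260)<10)&(abs(v-217)<14)&(c.min(-1)>120)&(np.abs(w[...,0]-484)<25)&(np.abs(w[...,1]-4)<25)&(w[...,2]>95)
q=w[m]; print(len(q),q.mean(0),q.min(0),q.max(0))
from scipy.optimize import least_squares
r=least_squares(lambda a:np.hypot(q[:,0]-a[0],q[:,1]-a[1])-13,[484,4],loss='soft_l1'); print(r.x)
```

```text
182 [480.09010081  -6.17747878 126.01245676] [461.32166322 -12.72678229 100.16668315] [502.95912845  10.23583441 159.75910221]
[483.19626188   5.00710401]
```

drive_tool(
  deltas="-0.0005 -0.0017 0.02 0 0.01;-0.0005 -0.0017 0.04 0 0.01;-0.0005 -0.0017 0.055 0 0.01;-0.0005 -0.0017 0.065 0 0.01;-0.0005 -0.0017 0.075 0 0.01;-0.0005 -0.0017 0.082 0 0.01;-0.0005 -0.0017 0.082 0 0.01",
)

```text
clock: 7.6
eef_pos: [482.0, 2.7, 43.2]
tool_rot: [-3.141, -0.0, 1.723]
force: [0.6, -0.6, -0.7]
width: 24.0
```

```bash
python3 - <<'E'
from h import *
p=imaging.get_image('side'); save(p,'s5.png',(180,150,340,270),5)
E
python3 go.py 482.9 3 36 98.75
```

```text
t 7.65 pos [482.2   2.7  43.6] yaw 98.7 w 24.3 F [-0.3  0.8 -0.3] q [-0.18  0.73  0.17  2.12 -0.37  0.32  0.45]
delta m [0.0002 0.0007 0.0076] turn -0.0 dist 7.6
```

View pics/s5.png

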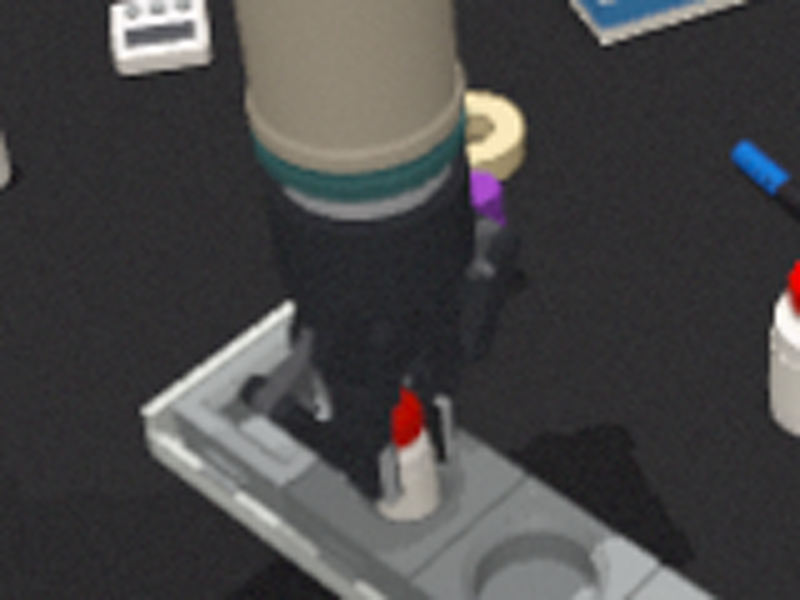

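drive_tool(
  deltas="0 0.0007 0.004 0 0.01;0 0.0007 0.007 0 0.01;0 0.0007 0.0078 0 0.01;0 0.0007 0.0078 0 0.01",
)

```text
clock: 8.15
eef_pos: [482.9, 2.8, 35.8]
tool_rot: [-3.141, -0.0, 1.723]
force: [0.4, 0.7, -0.0]
width: 24.1
```

drive_tool(
  deltas="0 0 0.001 0 0.01;0 0 0.001 0 0.01",
)

```text
clock: 8.4
eef_pos: [483.0, 2.8, 34.8]
tool_rot: [3.141, 0.0, 1.723]
force: [-0.1, -0.2, -1.0]
width: 24.1
```

```bash
python3 go.py 482.9 3 36 98.75;python3 go.py 482.9 3 36 98.75
```

```text
t 8.4 pos [483.    2.8  34.8] yaw 98.7 w 24.1 F [-0.1 -0.2 -1. ] q [-0.17  0.74  0.16  2.13 -0.38  0.3   0.46]
delta m [ 0.0002 -0.0001 -0.0012] turn -0.0 dist 1.2
t 8.4 pos [483.    2.8  34.8] yaw 98.7 w 24.1 F [-0.1 -0.2 -1. ] q [-0.17  0.74  0.16  2.13 -0.38  0.3   0.46]
delta m [ 0.0002 -0.0001 -0.0012] turn -0.0 dist 1.2
```

drive_tool(
  deltas="0 0 0.001 0 0.01;0 0 0.001 0 0.01",
)

```text
clock: 8.65
eef_pos: [483.2, 2.8, 34.6]
tool_rot: [3.141, -0.0, 1.723]
force: [-0.0, -0.0, 8.3]
width: 23.9
```

drive_tool(
  deltas="0 0 0.001 0 0.01;0 0 0.001 0 0.01",
)

```text
clock: 8.9
eef_pos: [483.3, 2.7, 34.1]
tool_rot: [3.14, -0.0, 1.723]
force: [-1.4, -0.1, 15.9]
width: 23.6
```

```bash
python3 - <<'E'
from h import *
p=imaging.get_image('side'); save(p,'s6.png',(220,190,300,250),10)
E
python3 go.py 482.9 3 36 98.75
```

```text
t 8.95 pos [483.3   2.7  34.2] yaw 98.7 w 24.0 F [-2.3 -0.7 15.9] q [-0.17  0.74  0.16  2.13 -0.38  0.3   0.46]
delta m [ 0.0003 -0.0004 -0.0018] turn -0.1 dist 1.9
```

View pics/s6.png

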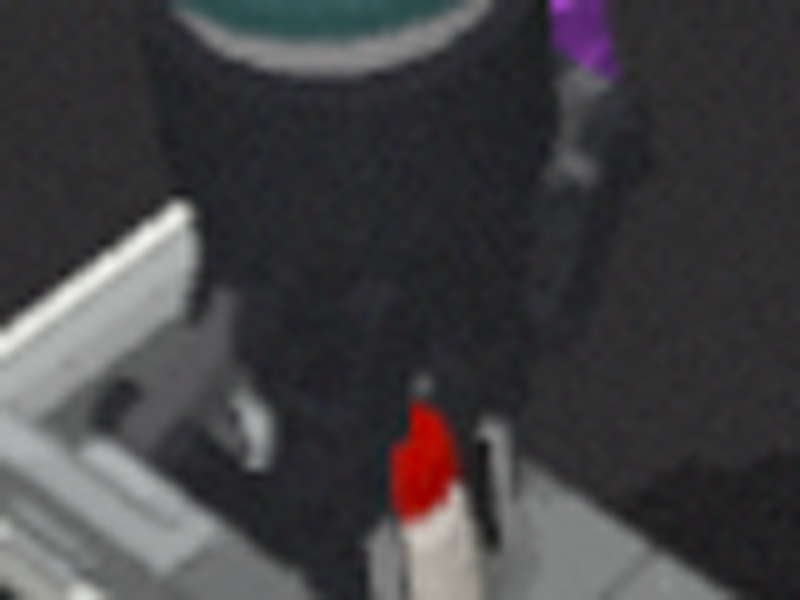

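drive_tool(
  deltas="0 0 -0.0015 0 0.01;0 0 -0.0015 0 0.055;0 0 -0.0015 0 0.055;0 0 -0.0015 0 0.055;0 0 -0.02 0 0.055;0 0 -0.05 0 0.055;0 0 -0.09 0 0.085;0 0 -0.13 0 0.085;0 0 -0.13 0 0.085",
)

```text
clock: 10.07
eef_pos: [484.8, 2.8, 165.2]
tool_rot: [3.136, 0.0, 1.723]
force: [0.0, -0.2, -0.6]
width: 84.8
```

```bash
python3 - <<'E'
from h import *
p=imaging.get_image('side'); save(p,'s7.png',(180,150,340,270),5)
E
python3 go.py 664.5 -60 160 98.75
```

```text
t 10.125 pos [483.6   3.  163.7] yaw 98.7 w 85.0 F [ 0.4 -0.7  0.1] q [-0.29  0.52  0.33  2.05 -0.28  0.61  0.38]
delta m [-0.0898  0.1692  0.0037] turn -0.0 dist 191.6
```

View pics/s7.png

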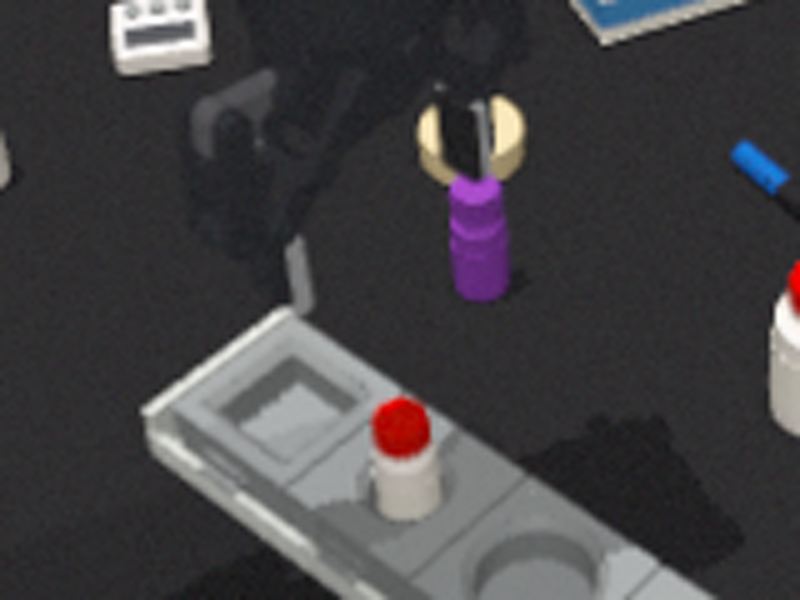

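The vial stands upright in its pocket. Next is the round bottle.

drive_tool(
  deltas="-0.0898 0.1692 0.004 0 0.085;-0.0898 0.1692 0.004 0 0.085;-0.0898 0.1692 0.004 0 0.085;-0.0898 0.1692 0.004 0 0.085;-0.0898 0.1692 0.004 0 0.085;-0.0898 0.1692 0.004 0 0.085",
)

```text
clock: 10.88
eef_pos: [661.9, -59.4, 158.0]
tool_rot: [-3.139, -0.001, 1.723]
force: [-0.1, -0.1, -0.6]
width: 84.9
```

```bash
python3 - <<'E'
from h import *
imaging.get_image('side')
E
python3 go.py 664.5 -60 27 98.75
```

```text
t 10.925 pos [662.3 -59.3 158.4] yaw 98.7 w 85.0 F [ 0.1 -0.2 -0.7] q [-0.13  0.75  0.32  1.55 -0.28  0.89  0.43]
delta m [-0.001   0.0021  0.1314] turn -0.0 dist 131.5
```

drive_tool(
  deltas="-0.001 0.002 0.03 0 0.085;-0.001 0.002 0.06 0 0.085;-0.001 0.002 0.09 0 0.085;-0.001 0.002 0.115 0 0.085;-0.001 0.002 0.131 0 0.085;-0.001 0.002 0.131 0 0.085;-0.001 0.002 0.131 0 0.03;-0.001 0.002 0.131 0 0.03;-0.001 0.002 0.131 0 0.03;-0.001 0.002 0.131 0 0.03;-0.001 0.002 0.131 0 0.03;-0.001 0.002 0.131 0 0.03",
)

```text
clock: 12.42
eef_pos: [666.9, -61.1, 29.3]
tool_rot: [3.139, 0.0, 1.723]
force: [-0.8, 1.0, 5.4]
width: 42.4
```

```bash
python3 - <<'E'
from h import *
p=imaging.get_image('side'); save(p,'s8.png',(270,140,430,260),5)
E
python3 go.py 494.1 -69.6 130 98.75
```

```text
t 12.475 pos [666.9 -61.1  29.3] yaw 98.7 w 42.6 F [-1.3 -0.   5.9] q [-0.1   0.92  0.26  1.6  -0.33  0.67  0.48]
delta m [ 0.0177 -0.1721 -0.1007] turn -0.0 dist 200.2
```

View pics/s8.png

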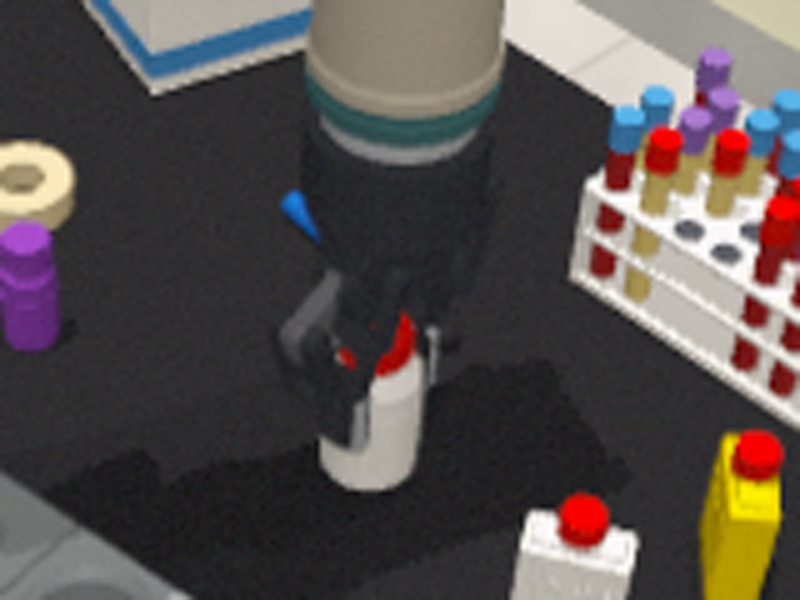

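drive_tool(
  deltas="0 0 -0.02 0 0.03;0 0 -0.06 0 0.03;0 0 -0.1 0 0.03;0.009 -0.05 -0.1 0 0.03;0.013 -0.1 -0.1 0 0.03;0.016 -0.15 -0.1 0 0.03;0.0177 -0.172 -0.1 0 0.03;0.0177 -0.172 -0.1 0 0.03;0.0177 -0.172 -0.1 0 0.03",
)

```text
clock: 13.6
eef_pos: [495.2, -69.5, 128.6]
tool_rot: [3.139, 0.001, 1.723]
force: [0.7, 0.4, -0.4]
width: 42.4
```

```bash
python3 - <<'E'
from h import *
p=imaging.get_image('side'); save(p,'s9.png',(200,170,360,290),5)
E
python3 go.py 494.1 -69.6 45 98.75
```

```text
t 13.65 pos [495.2 -69.5 128.3] yaw 98.7 w 42.6 F [ 0.7  0.2 -1.7] q [-0.11  0.59  0.28  2.04 -0.3   0.55  0.54]
delta m [ 0.     -0.0011  0.0833] turn -0.0 dist 83.3
```

View pics/s9.png

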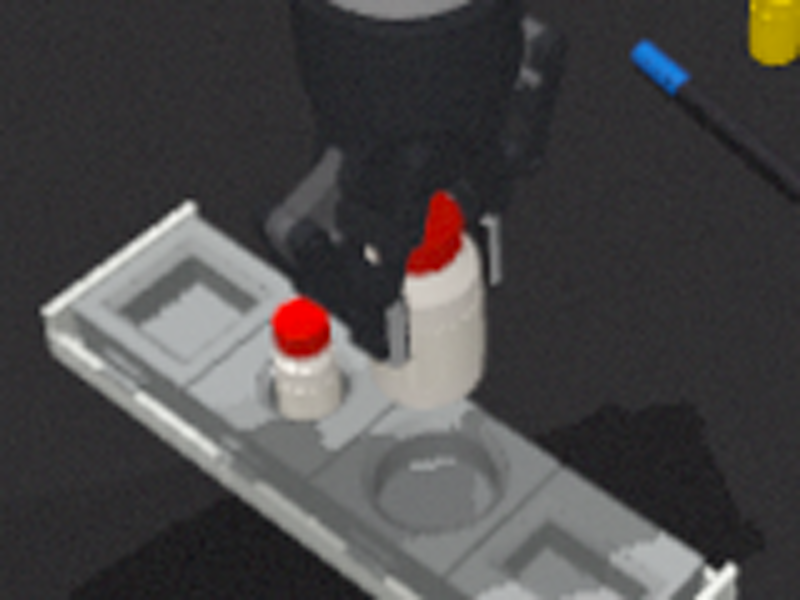

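drive_tool(
  deltas="-0.001 -0.0015 0.02 0 0.03;-0.001 -0.0015 0.04 0 0.03;-0.001 -0.0015 0.055 0 0.03;-0.001 -0.0015 0.065 0 0.03;-0.001 -0.0015 0.075 0 0.03;-0.001 -0.0015 0.083 0 0.03;-0.001 -0.0015 0.087 0 0.03;-0.001 -0.0015 0.087 0 0.03",
)

```text
clock: 14.65
eef_pos: [491.8, -70.8, 40.7]
tool_rot: [-3.141, -0.0, 1.723]
force: [0.3, 0.3, -0.8]
width: 42.6
```

drive_tool(
  deltas="0 0 0.001 0 0.03;0 0 0.002 0 0.03;0 0 0.002 0 0.03",
)

```text
clock: 15.02
eef_pos: [492.1, -70.7, 39.2]
tool_rot: [3.141, 0.0, 1.723]
force: [-0.7, 0.1, 3.7]
width: 42.3
```

drive_tool(
  deltas="0 0 0 0 0.03;0 0 0 0 0.07;0 0 0 0 0.07;0 0 0 0 0.07;0 0 -0.02 0 0.07;0 0 -0.05 0 0.07;0 0 -0.09 0 0.085;0 0 -0.12 0 0.085;0 0 -0.12 0 0.085",
)

```text
clock: 16.15
eef_pos: [493.4, -70.9, 160.7]
tool_rot: [3.137, 0.001, 1.723]
force: [0.0, 0.7, -0.1]
width: 85.0
```

```bash
python3 - <<'E'
from h import *
p=imaging.get_image('side'); save(p,'s10.png',(200,170,360,290),5)
E
python3 go.py 656.5 -186 150 120.5
```

```text
t 16.2 pos [492.3 -70.7 159.4] yaw 98.7 w 85.4 F [ 0.5  0.7 -0.9] q [-0.13  0.54  0.32  2.02 -0.28  0.62  0.53]
delta m [-0.1389  0.1448  0.0094] turn -21.8 dist 200.9
```

View pics/s10.png

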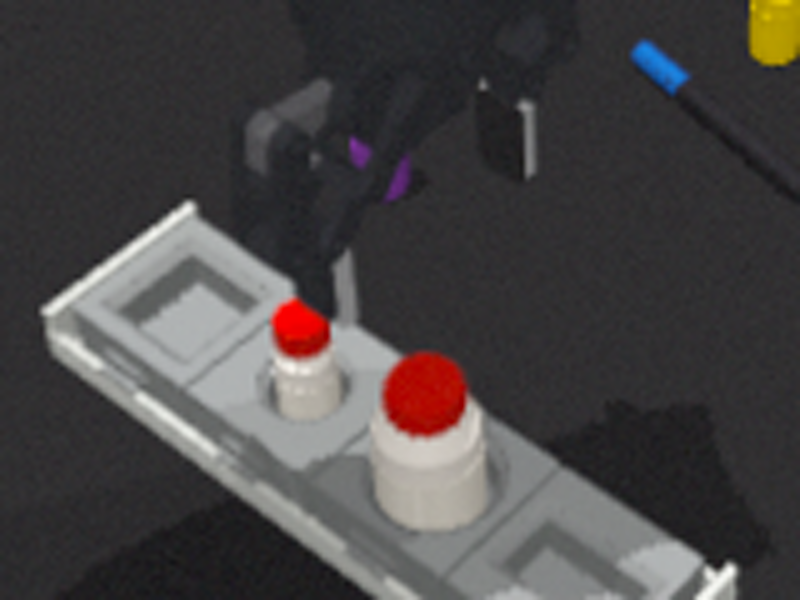

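The round bottle is seated. Next is the slim bottle. I use a reduced opening because the yellow one is close.

drive_tool(
  deltas="-0.139 0.145 0.009 -21.8 0.06;-0.139 0.145 0.009 -21.8 0.06;-0.139 0.145 0.009 -21.8 0.06;-0.139 0.145 0.009 -21.8 0.06;-0.139 0.145 0.009 -21.8 0.06;-0.139 0.145 0.009 -21.8 0.06;-0.139 0.145 0.009 -21.8 0.06",
)

```text
clock: 17.08
eef_pos: [655.5, -185.0, 149.6]
tool_rot: [-3.141, -0.001, 2.104]
force: [0.6, 0.6, 0.5]
width: 59.9
```

```bash
python3 - <<'E'
from h import *
imaging.get_image('side')
E
python3 go.py 656.5 -186 29 120.5
```

```text
t 17.125 pos [ 655.7 -185.2  149.9] yaw 120.6 w 60.0 F [-0.9  0.4  0. ] q [ 0.12  0.77  0.2   1.5  -0.18  0.89  0.91]
delta m [-0.0011  0.0003  0.1209] turn 0.1 dist 120.9
```

drive_tool(
  deltas="-0.001 0 0.03 0 0.06;-0.001 0 0.06 0 0.06;-0.001 0 0.09 0 0.06;-0.001 0 0.11 0 0.06;-0.001 0 0.121 0 0.06;-0.001 0 0.121 0 0.06;-0.001 0 0.121 0 0.01;-0.001 0 0.121 0 0.01;-0.001 0 0.121 0 0.01;-0.001 0 0.121 0 0.01;-0.001 0 0.121 0 0.01;-0.001 0 0.121 0 0.01",
)

```text
clock: 18.62
eef_pos: [657.5, -187.3, 29.9]
tool_rot: [3.14, 0.001, 2.103]
force: [0.4, 0.4, 5.3]
width: 21.1
```

```bash
python3 - <<'E'
from h import *
p=imaging.get_image('side'); save(p,'s11.png',(310,180,470,300),5)
E
python3 go.py 505.4 -142.7 140 98.75
```

```text
t 18.675 pos [ 657.5 -187.2   29.9] yaw 120.5 w 21.3 F [-0.3  0.8  5.7] q [ 0.15  0.92  0.16  1.55 -0.21  0.68  0.94]
delta m [ 0.1156 -0.1085 -0.1101] turn 21.8 dist 193.0
```

View pics/s11.png

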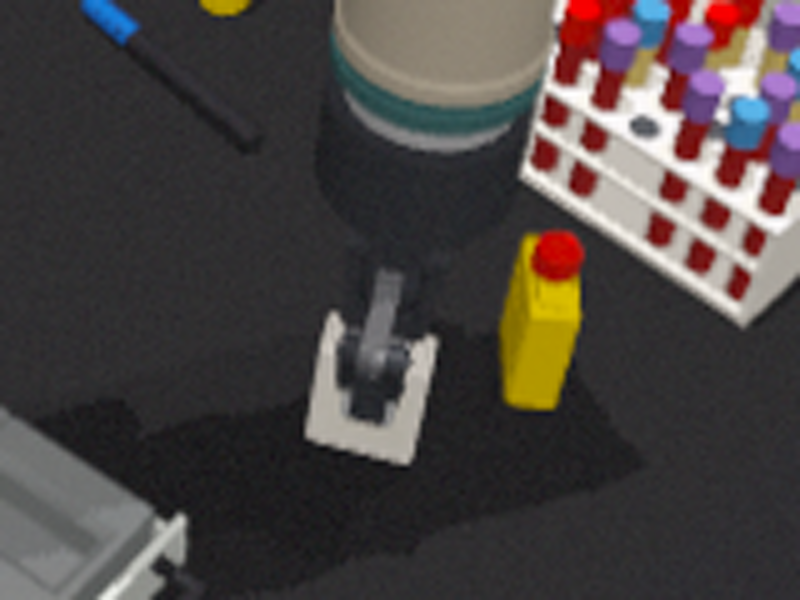

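drive_tool(
  deltas="0 0 -0.02 0 0.01;0 0 -0.06 0 0.01;0 0 -0.11 0 0.01;0.04 -0.035 -0.11 7 0.01;0.08 -0.07 -0.11 14 0.01;0.105 -0.1 -0.11 21.8 0.01;0.1156 -0.1085 -0.11 21.8 0.01;0.1156 -0.1085 -0.11 21.8 0.01;0.1156 -0.1085 -0.11 21.8 0.01",
)

```text
clock: 19.8
eef_pos: [506.6, -142.9, 139.2]
tool_rot: [3.139, 0.001, 1.724]
force: [0.9, -0.0, 0.9]
width: 21.2
```

```bash
python3 - <<'E'
from h import *
p=imaging.get_image('side'); save(p,'s12.png',(230,190,390,310),5)
p=imaging.get_image('top'); save(p,'t12.png',(290,190,450,310),5)
E
python3 go.py 505.4 -143.5 45 98.75
```

```text
t 19.9 pos [ 506.  -142.9  138.8] yaw 98.7 w 21.1 F [-0.3  0.5 -0.7] q [ 0.03  0.6   0.29  1.96 -0.28  0.62  0.66]
delta m [-0.0005 -0.0007  0.0938] turn -0.0 dist 93.8
```

View pics/s12.png

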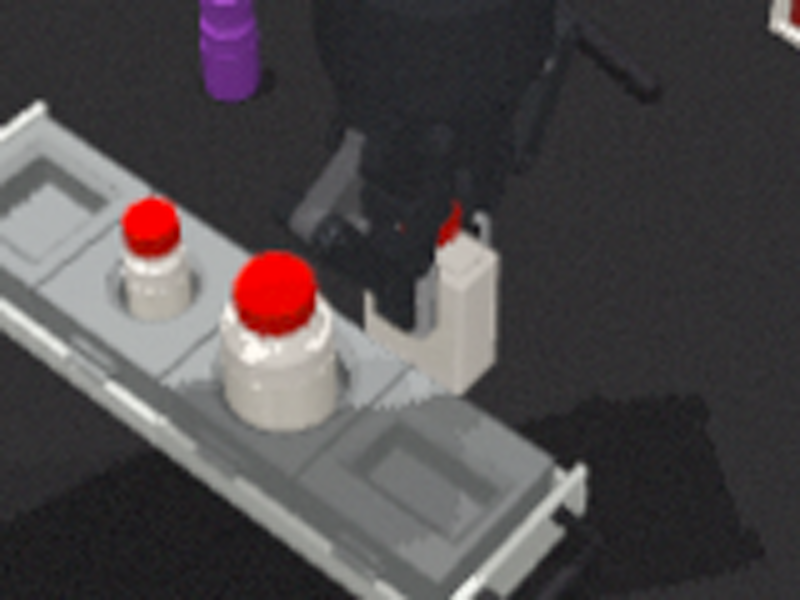

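View pics/t12.png

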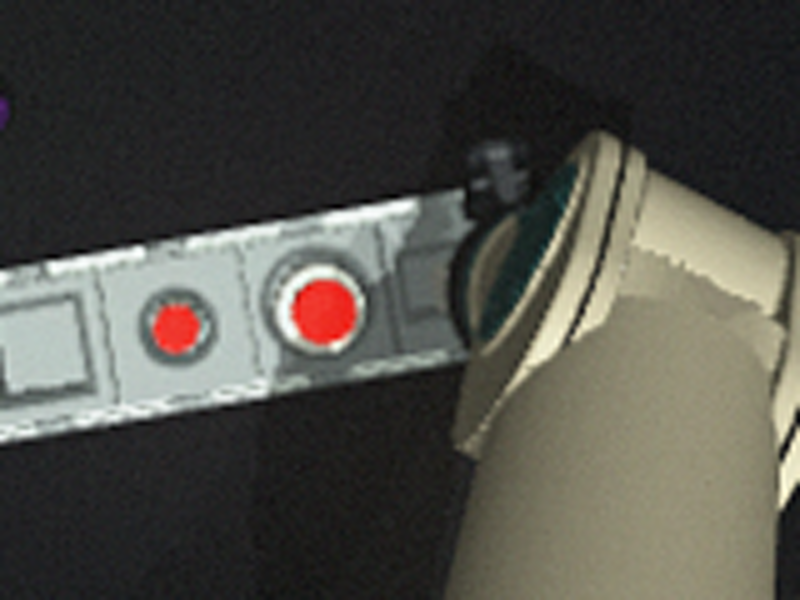

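drive_tool(
  deltas="-0.0005 -0.0007 0.025 0 0.01;-0.0005 -0.0007 0.05 0 0.01;-0.0005 -0.0007 0.065 0 0.01;-0.0005 -0.0007 0.075 0 0.01;-0.0005 -0.0007 0.085 0 0.01;-0.0005 -0.0007 0.093 0 0.01;-0.0005 -0.0007 0.097 0 0.01;-0.0005 -0.0007 0.097 0 0.01",
)

```text
clock: 20.9
eef_pos: [503.9, -143.1, 41.7]
tool_rot: [-3.141, -0.0, 1.723]
force: [0.3, -0.1, -1.4]
width: 21.1
```

drive_tool(
  deltas="0 0 0.001 0 0.01;0 0 0.0015 0 0.01;0 0 0.0015 0 0.01",
)

```text
clock: 21.28
eef_pos: [504.1, -143.1, 40.4]
tool_rot: [3.141, 0.0, 1.723]
force: [-0.3, 0.0, -0.6]
width: 21.2
```

drive_tool(
  deltas="0 0 0.001 0 0.01;0 0 0.001 0 0.01",
)

```text
clock: 21.52
eef_pos: [504.1, -143.2, 39.8]
tool_rot: [3.141, -0.0, 1.723]
force: [-2.2, 0.7, 4.4]
width: 21.5
```

```bash
python3 - <<'E'
from h import *
p=imaging.get_image('side'); save(p,'s13.png',(230,190,390,310),5)
E
python3 go.py 505.4 -143.5 45 98.75
```

```text
t 21.575 pos [ 504.1 -143.1   39.8] yaw 98.7 w 21.2 F [-1.4  0.5  6.4] q [ 0.1   0.76  0.19  2.01 -0.35  0.4   0.72]
delta m [-0.0006  0.0012 -0.0052] turn -0.0 dist 5.4
```

View pics/s13.png

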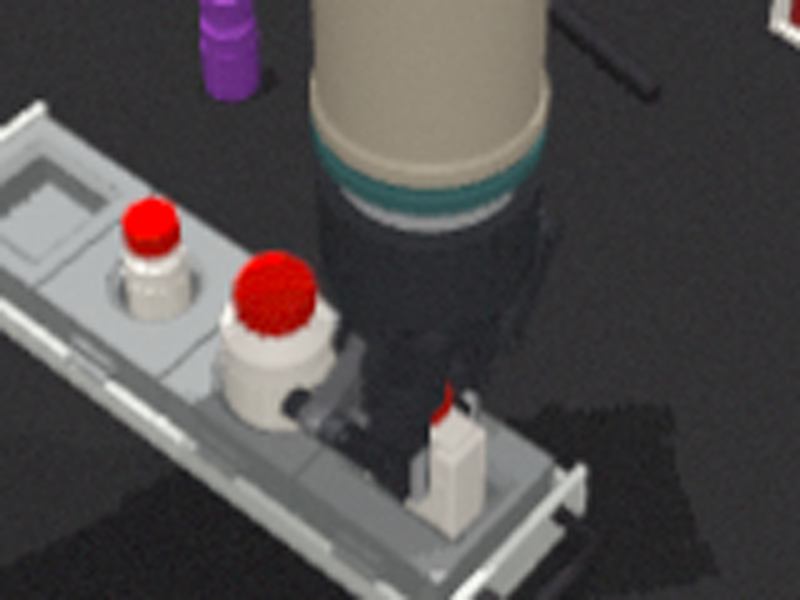

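drive_tool(
  deltas="0 0 -0.0005 0 0.01;0 0 -0.0005 0 0.05;0 0 -0.0005 0 0.05;0 0 -0.0005 0 0.05;0 0 -0.02 0 0.05;0 0 -0.05 0 0.05;0 0 -0.09 0 0.085;0 0 -0.12 0 0.085;0 0 -0.12 0 0.085",
)

```text
clock: 22.7
eef_pos: [505.5, -143.6, 161.4]
tool_rot: [3.137, 0.002, 1.723]
force: [-0.1, 0.6, -0.1]
width: 84.9
```

```bash
python3 - <<'E'
from h import *
p=imaging.get_image('side'); save(p,'s14.png',(230,190,390,310),5)
E
python3 go.py 443.5 -350 150 100.5
```

```text
t 22.75 pos [ 504.5 -143.2  160. ] yaw 98.7 w 85.0 F [-0.3  0.1 -0.6] q [ 0.01  0.57  0.31  1.95 -0.27  0.66  0.65]
delta m [-0.1952 -0.0916  0.01  ] turn -1.8 dist 215.9
```

View pics/s14.png

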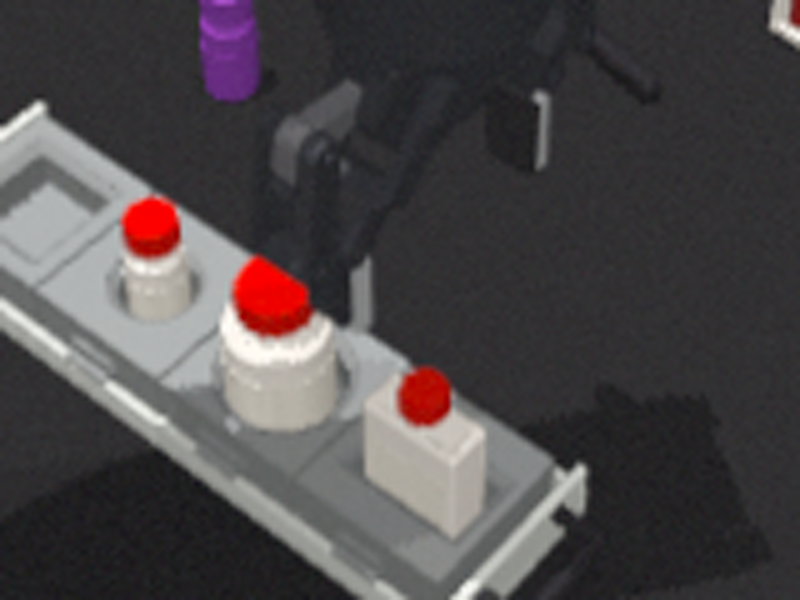

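The slim bottle is in. Last is the square bottle.

drive_tool(
  deltas="-0.195 -0.0916 0.01 -1.8 0.085;-0.195 -0.0916 0.01 -1.8 0.085;-0.195 -0.0916 0.01 -1.8 0.085;-0.195 -0.0916 0.01 -1.8 0.085;-0.195 -0.0916 0.01 -1.8 0.085;-0.195 -0.0916 0.01 -1.8 0.085;-0.195 -0.0916 0.01 -1.8 0.085",
)

```text
clock: 23.62
eef_pos: [443.7, -347.7, 148.8]
tool_rot: [-3.141, -0.002, 1.757]
force: [-0.5, -0.2, -0.2]
width: 84.9
```

```bash
python3 - <<'E'
from h import *
imaging.get_image('side')
E
python3 go.py 443.5 -350 27 100.5
```

```text
t 23.675 pos [ 443.7 -348.   149. ] yaw 100.7 w 85.1 F [ 0.5  0.  -0.3] q [ 0.44  0.63  0.27  1.85 -0.25  0.7   1.04]
delta m [-0.0019 -0.0006  0.122 ] turn 0.2 dist 122.0
```

drive_tool(
  deltas="-0.001 0 0.03 0 0.085;-0.001 0 0.06 0 0.085;-0.001 0 0.09 0 0.085;-0.001 0 0.11 0 0.085;-0.001 0 0.122 0 0.085;-0.001 0 0.122 0 0.085;-0.001 0 0.122 0 0.03;-0.001 0 0.122 0 0.03;-0.001 0 0.122 0 0.03;-0.001 0 0.122 0 0.03;-0.001 0 0.122 0 0.03;-0.001 0 0.122 0 0.03",
)

```text
clock: 25.18
eef_pos: [443.7, -351.1, 28.1]
tool_rot: [3.141, 0.001, 1.754]
force: [0.4, 1.3, 5.9]
width: 37.2
```

```bash
python3 - <<'E'
from h import *
p=imaging.get_image('side'); save(p,'s15.png',(280,280,440,400),5)
E
python3 go.py 471.6 76.7 150 98.75
```

```text
t 25.225 pos [ 443.6 -351.2   28.1] yaw 100.5 w 37.7 F [-0.1  0.3  6. ] q [ 0.5   0.81  0.18  1.9  -0.31  0.45  1.09]
delta m [ 0.4156  0.1055 -0.1219] turn 1.8 dist 445.8
```

View pics/s15.png

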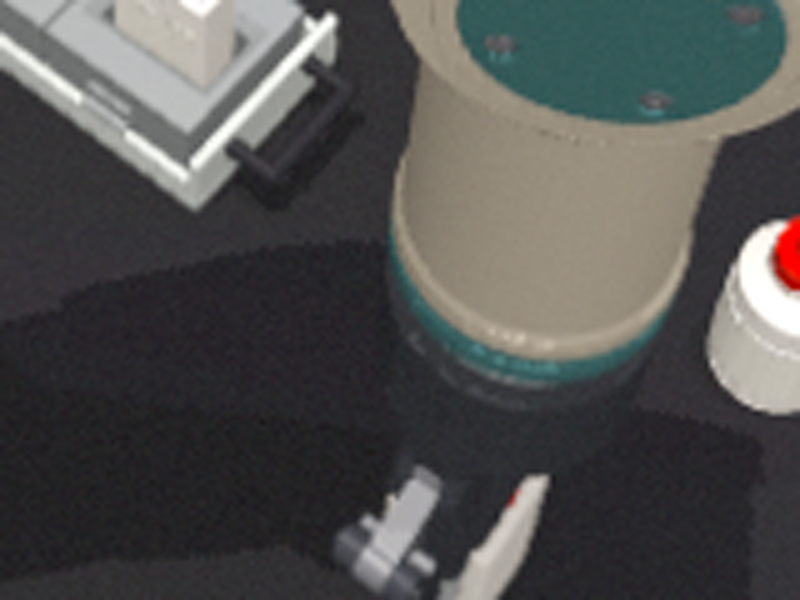

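drive_tool(
  deltas="0 0 -0.02 0 0.03;0 0 -0.06 0 0.03;0 0 -0.11 0 0.03;0 0 -0.137 0 0.03;0.05 0.0127 -0.137 0.2 0.03;0.1 0.0254 -0.137 0.4 0.03;0.15 0.038 -0.137 0.6 0.03;0.2 0.0508 -0.137 0.9 0.03;0.25 0.0635 -0.137 1.2 0.03;0.3 0.076 -0.137 1.4 0.03;0.35 0.089 -0.137 1.6 0.03;0.39 0.099 -0.137 1.8 0.03",
)

```text
clock: 26.72
eef_pos: [469.0, 53.1, 164.3]
tool_rot: [-3.141, -0.001, 1.724]
force: [0.5, 0.7, -0.9]
width: 37.7
```

```bash
python3 - <<'E'
from h import *
imaging.get_image('side')
E
python3 go.py 471.6 75.5 130 98.75
```

```text
t 26.775 pos [469.2  59.5 164. ] yaw 99.2 w 37.0 F [ 0.3  6.  -1.1] q [-0.42  0.5   0.34  2.08 -0.29  0.61  0.28]
delta m [0.0154 0.0049 0.034 ] turn 0.5 dist 37.6
```

drive_tool(
  deltas="0.015 0.004 0 0 0.03;0.0245 0.0065 0.02 0 0.03;0.0245 0.0065 0.034 0 0.03;0.0245 0.0065 0.034 0 0.03;0.0245 0.0065 0.034 0 0.03",
)

```text
clock: 27.4
eef_pos: [472.3, 74.9, 130.6]
tool_rot: [3.141, 0.0, 1.721]
force: [-0.5, -0.7, -0.3]
width: 37.5
```

```bash
python3 - <<'E'
from h import *
p=imaging.get_image('side'); save(p,'s16.png',(160,130,320,250),5)
E
python3 go.py 471.6 76 40 98.75
```

```text
t 27.45 pos [472.4  75.1 130.7] yaw 98.6 w 37.6 F [ 0.2 -1.1 -0.7] q [-0.43  0.57  0.31  2.09 -0.33  0.53  0.27]
delta m [ 0.001  -0.0007  0.0907] turn -0.1 dist 90.7
```

View pics/s16.png

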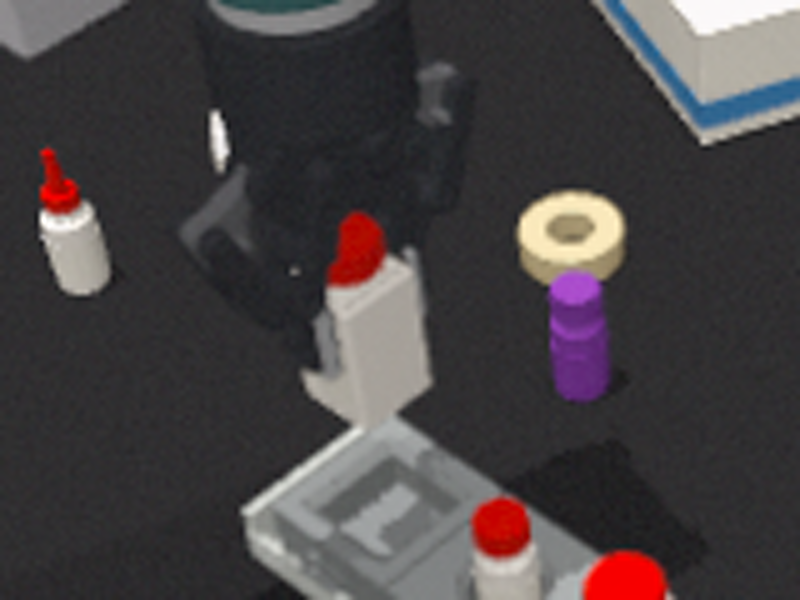

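drive_tool(
  deltas="0.001 -0.0005 0.025 0 0.03;0.001 -0.0005 0.045 0 0.03;0.001 -0.0005 0.06 0 0.03;0.001 -0.0005 0.07 0 0.03;0.001 -0.0005 0.08 0 0.03;0.001 -0.0005 0.087 0 0.03;0.001 -0.0005 0.091 0 0.03;0.001 -0.0005 0.091 0 0.03",
)

```text
clock: 28.45
eef_pos: [471.3, 76.9, 39.2]
tool_rot: [-3.141, -0.0, 1.723]
force: [0.0, 0.4, -0.7]
width: 37.4
```

drive_tool(
  deltas="0 0 0.001 0 0.03;0 0 0.002 0 0.03;0 0 0.002 0 0.03",
)

```text
clock: 28.82
eef_pos: [471.7, 76.9, 38.1]
tool_rot: [3.141, -0.0, 1.723]
force: [-0.7, 0.5, 7.1]
width: 37.4
```

```bash
python3 - <<'E'
from h import *
p=imaging.get_image('side'); save(p,'s17.png',(160,150,320,270),5)
E
python3 go.py 471.6 76 40 98.75
```

```text
t 28.875 pos [471.6  76.9  38.1] yaw 98.7 w 37.1 F [-0.2 -0.2  6.2] q [-0.34  0.73  0.18  2.14 -0.42  0.3   0.35]
delta m [-0.0009 -0.0002 -0.0019] turn -0.0 dist 2.1
```

View pics/s17.png

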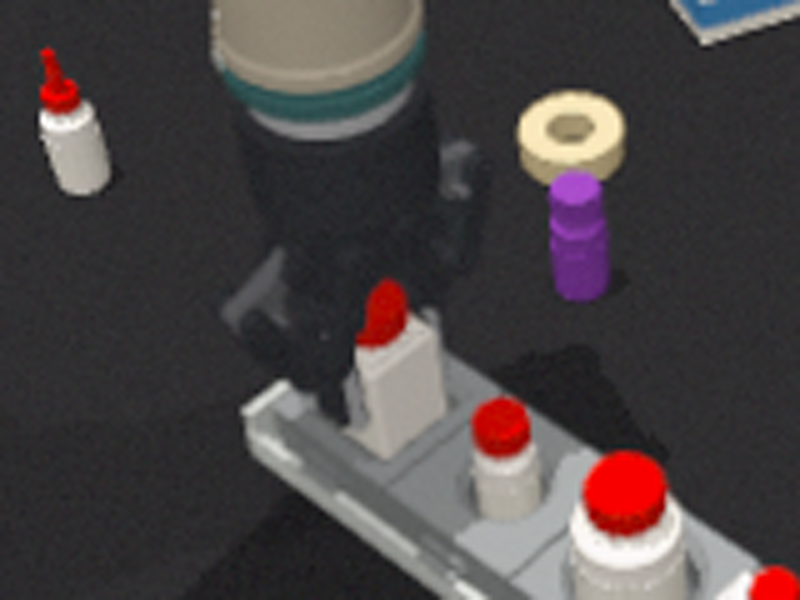

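Contact came at the expected height with about 6 N. I release, lift clear and swing off to the left to see everything.

drive_tool(
  deltas="0 0 0 0 0.03;0 0 0 0 0.065;0 0 0 0 0.065;0 0 0 0 0.065;0 0 -0.02 0 0.065;0 0 -0.05 0 0.065;0 0 -0.1 0 0.085;0 0 -0.15 0 0.085;0.05 0 -0.19 0 0.085;0.1 0 -0.19 0 0.085;0.15 0 -0.19 0 0.085;0.15 0 -0.19 0 0.085",
)

```text
clock: 30.38
eef_pos: [447.2, 229.9, 227.0]
tool_rot: [-3.141, -0.002, 1.731]
force: [-0.4, 0.1, -0.8]
width: 84.9
```

Run:
```python
from meas import *
for n in('top','side'):
    p=imaging.get_image(n); w=cloud(p)
    save(p,'f_%s.png'%n,(180,140,480,365) if n=='side' else (180,120,500,290),2.5)
    for k,h,(x,y),rr in(('square',95,(471.6,76.7),20),('vial',74,(482.9,3.6),16),('round',92,(494.1,-69.6),20),('slim',89,(505.4,-142.7),14),('ldrop',101,(584,-378),25),('sdrop',83,(454,334),20)):
        m=(np.hypot(w[...,0]-x,w[...,1]-y)<rr)&(abs(w[...,2]-h)<7); q=w[m]
        if len(q)>3: print(n,k,len(q),'centre off',np.round(q.mean(0)[:2]-[x,y],1),'top z med',np.round(np.median(q[:,2]),1),'exp',h)
        else: print(n,k,'none',len(q))
print(ctrl.read_state()['width'],ctrl.read_state()['force'])
```

```text
top square 119 centre off [ 1.8 -0.5] top z med 94.1 exp 95
top vial 69 centre off [3.1 0.6] top z med 72.9 exp 74
top round 136 centre off [-0.3  0.3] top z med 90.9 exp 92
top slim 49 centre off [0.4 2. ] top z med 87.8 exp 89
top ldrop 5 centre off [2.3 1.7] top z med 98.0 exp 101
top sdrop none 0
side square 136 centre off [-2.6 -2.7] top z med 93.8 exp 95
side vial 95 centre off [-1.3 -1.5] top z med 72.4 exp 74
side round 194 centre off [-5.3 -1.7] top z med 90.8 exp 92
side slim 85 centre off [-4. -2.] top z med 87.7 exp 89
side ldrop 17 centre off [-1.6 -0.5] top z med 99.1 exp 101
side sdrop 8 centre off [-0.9 -0.7] top z med 80.5 exp 83
85.1109837225242 [-0.04804615 -1.01800696 -0.22523051]
```

View pics/f_side.png

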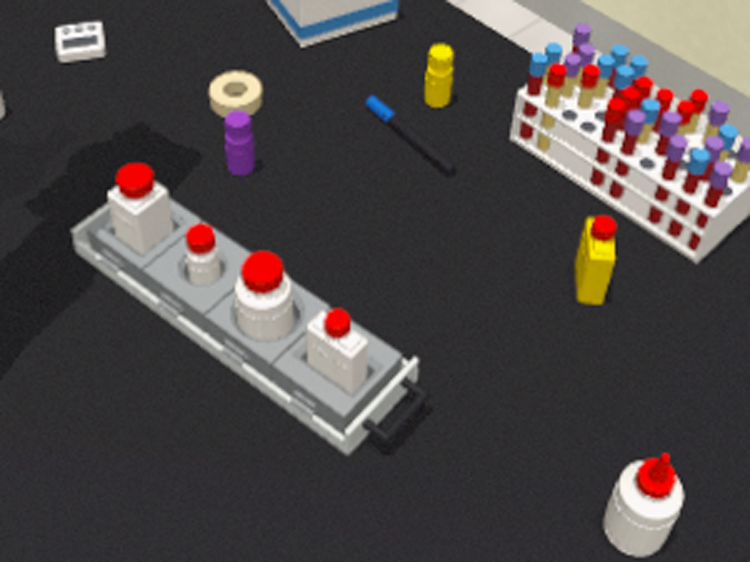

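View pics/f_top.png

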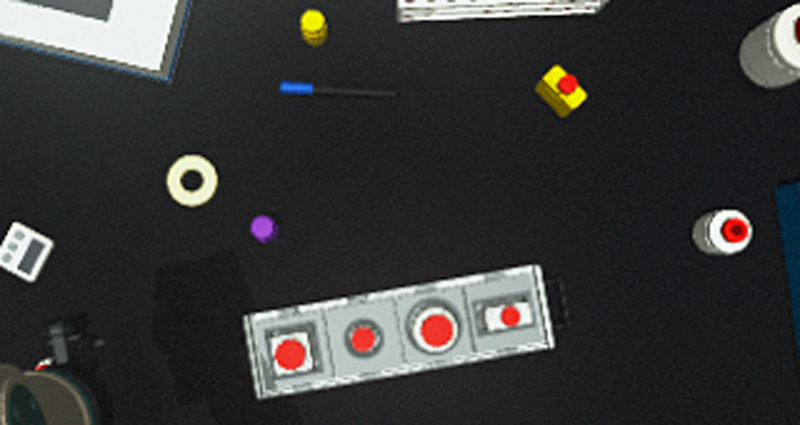

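```bash
python3 -c "
from cell import ctrl
print(ctrl.finish_job(), ctrl.read_state()['clock'])"
```

```text
the job is handed in; nothing more can be done
the job is handed in; nothing more can be done
```

All four screw-capped bottles are in their own pockets, and the job is handed in; the clock read about 30 s of the 99 s allowed. I lowered the vial, round, slim and square bottles in that order. Each was pressed lightly onto the pocket floor (about 4–16 N) before I opened the fingers.

- **Seating:** the last pictures from both cameras show all four upright. Their tops measured 1–1.6 mm below the nominal heights, about the bias the cameras showed before anything was moved.
- **Position:** the cap centres lie within about 5 mm of the planned pocket centres. The two cameras disagree by a few mm across the row. I put that down to calibration, because the bottles are clearly in their pockets.
- **Droppers:** both still stand where they were. The side camera saw both. The top camera saw the large one, but the arm hid the small one from it.

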